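# Scoop drawer knobs out of a parts bin into a tin

### The arm

A 6-joint arm with a two-finger parallel gripper is mounted at the origin on the work surface. World frame = base frame: x ahead of the robot, y to its left, z up, the work surface at z = 0. Lengths are in m, angles in rad, forces in N, time in s.
With the tool pointing down it reaches from about 0.3 to 0.775 m from the base axis. Payload 14.6 kg.
Tool frame: the origin (TCP) lies midway between the tips of the shut fingers; the grasp point (between the pads) lies 19 mm behind it; z points along the fingers, y is the line along which they close (so a half turn about z gives the same grasp; the last joint's range is limited). The gripper opens to 94 mm and grips with 3 to 60 N. Pads are 16 mm wide; open, the fingers measure 119 mm over their backs; the gripper's body (75 mm by 177 mm) begins 78 mm behind the grasp point.
Start: joints at [1.167, 0.3, 1.521, -0, 1.321, -0.067], TCP at [0.182, 0.519, 0.205] pointing down, gripper open.
Joint ranges: [-3.03, 3.03], [-0.79, 2.21], [0.23, 2.52], [-1.04, 4.18], [0, 3.07], [-2.55, 2.55]. Speed limits (rad/s): [2.22, 2.22, 2.57, 3.14, 3.14, 3.14].

### API

Orientations are given as a rotation vector (axis times angle).
In Python, from cell import status, snapshot, ctrl gives the robot as it stands. The module is installed in compiled form; this text tells all that it offers.
- The arm moves only by the shell command python3 -m handwheel 'ROWS' [FORCE]. ROWS is JSON, a list of rows, each an object with "delta_pos": the shift along the tool's x, y, z in cm, a list of three; "turn": the turn, a rotation vector about the tool's x, y, z in rad, a list of three; "gripper": the finger opening in cm, from 0 to 9.4. In form: [{"delta_pos": [tx, ty, tz], "turn": [wx, wy, wz], "gripper": gripper}, ...]. A call has 1 to 20 rows; each row shifts and turns the commanded pose from where the row before left it, along the tool's axes as they then stand; what a row does not reach is not made up. A row lasts 1/12 s, in which the tool goes at most 41.7 mm and 7.16 degrees, less where a joint would pass 70% of its speed; a pose out of reach is approached as far as the arm can. A call with a gripper value outside its range is refused whole. The fingers move at their own pace and stop on an object; FORCE is the grip in N (left out, the last holds). Time passes only in rows, so rows that do not move let the fingers close. It gives the time, the measured TCP pose, the force, the opening and the grip force at its end, in the units of the state.
- status.sense(): the state, without advancing time (a new reading comes with each control period).
- snapshot(name): name is "side" or "top"; returns a dict with "color" (420x560x3 uint8, blue, green, red), "K" (3x3 intrinsics, pixels), "k1" (the pictures are not rectified: a ray, as slopes to the right and down, at radius r is drawn at 1 + k1 r^2 times it, then the intrinsics apply), "cam_to_world" (4x4, takes a point from camera to world coordinates). Camera axes: x right, y down, z forward; pixel columns grow to the right and rows downward; lengths in m; the calibration is good to about 2 mm. A picture is of the moment at which its call begins. There is no depth.
- ctrl.hand_in(): hands the job in; it is judged then, once.
The state is a dict: "t": time; "q": joint angles; "qvel": joint speeds; "joint_torque": joint torques, N m; "tool_pos": TCP position; "orientation": TCP orientation; "contact_force": force on the tool from outside, world axes, zero at the start; "moment": the same for the moment, N m; "gripper_width": finger opening in m; "gripper_force": force on a finger pad.
Only numpy, scipy, OpenCV 4.12 (cv2) and the standard library are available. Lean on these libraries where they do the work, as an engineer would, in place of code of your own. Each camera call takes 0.05 s, during which the arm holds its last target. There are 200 camera calls.

### The job

Take the bench scoop and, with the scoop rather than the gripper's fingers, scoop at least two of the wooden knobs in one go (all four is fine) out of the yellow parts bin and tip them into the round steel tin, not the square tray. Spill none: at the end every knob lies in the tin or still in the bin. Finish by standing the empty scoop upright on the bench again.

Things in the scene. Friction and masses are not known exactly. Their poses are not given: they have to be found in the camera images.
- scoop: bench scoop, about 0.15 kg: flat aluminium pan, open at the nose, upright dark wooden grip at the back. Origin on its underside straight below the grip; z up, nose towards its -x. Pan floor 2 mm thick, 84 mm wide, from x = -95 mm (nose lip) to +8 mm (heel); side walls 36 mm high from x = -72 mm back; back wall 41 mm high, inner face at x = -12 mm. Starts flat on the bench.
- scoop_grip (a point): middle of the scoop's grip, 85 mm above its underside, straight above its origin; axes as the scoop's. The grip is a block 16 mm thick along x, 44 mm wide along y, from 57 to 107 mm above the underside; pinch it across its thickness from above.
- bin: yellow parts bin with the knobs, fixed to the bench. Origin on the bench; its sloping front faces -x, roughly the robot. Inner floor 4 mm above the bench, flat from x = -100 mm (foot of the front) to +120 mm (back wall), y from -52 to +52 mm. Walls 4 mm, rim 60 mm above the bench. The front slopes outward, 60 degrees from level. The back half (x above -13 mm) is empty: room to set the scoop in.
- tin: round open steel tin, rim 60 mm above the bench, straight-sided, 150 mm outer diameter, wall and floor 3 mm, loose, 0.45 kg. Origin at the centre of its underside, z up. A square plywood tray of similar size (140 mm, 55 mm high) is not the target; one stands left of the work and one right, which is which varies.
- knob0: one of four identical wooden drawer knobs: a ball of 28 mm diameter with a small flat (6 mm across) underneath, 10 g. Origin at the ball's centre. All four start standing on their flats on the bin's floor, spread over its front half (centres at bin x from -82 to -30 mm, y within 28 mm of the middle).
- knob1: another of the four knobs, the same as knob0.
- knob2: another of the four knobs, the same as knob0.
- knob3: another of the four knobs, the same as knob0.

How it is judged:
By the outcome, as a careful person would: the job done as asked, in the order asked, and still so for the second after the job is handed in, with the robot touching nothing.
It also fails if it takes over 64 s, if anything falls off the work surface, if the arm or the gripper's body presses on something with over 40 N, if the wrist force passes 120 N, or if a joint passes its speed limit or range.

## Working session

There is one attempt and no reset: what is moved stays moved. The work goes in short steps, Python scripts to look and compute and a shell command to move; the robot and the scene stay as the last step left them, time stands still between calls to the robot, and variables do not carry over. Pictures are saved under pics/ and viewed, at most 10 in all, crops included, and the job is handed in when it is done.

```bash
mkdir -p pics; cat > h.py <<'E'
import numpy as np, cv2
from cell import status, snapshot, ctrl
from scipy.spatial.transform import Rotation as R
def pix2pt(s,u,v,z):
    K=s["K"];k=s["k1"];T=np.array(s["cam_to_world"])
    d=np.array([(u-K[0][2])/K[0][0],(v-K[1][2])/K[1][1]]);p=d.copy()
    for _ in range(30): p=d/(1+k*(p@p))
    r=T[:3,:3]@np.array([p[0],p[1],1]);o=T[:3,3]
    return o+r*(z-o[2])/r[2]
def proj(s,P):
    K=np.array(s["K"]);k=s["k1"];T=np.linalg.inv(np.array(s["cam_to_world"]))
    c=T[:3,:3]@np.array(P)+T[:3,3];p=c[:2]/c[2];p=p*(1+k*(p@p))
    return K[:2,:2]@p+K[:2,2]
E
python3 - <<'E'
from h import *
for n in("top","side"):
    s=snapshot(n);cv2.imwrite(f"pics/{n}0.png",s["color"]);np.save(f"{n}0.npy",s,allow_pickle=True)
    print(n,s["K"],s["k1"],np.round(s["cam_to_world"],3))
st=status.sense();print(st)
E
```

```text
top [[409.8735802    0.         280.86498965]
 [  0.         409.8735802  207.07206579]
 [  0.           0.           1.        ]] -0.01576791363658624 [[ 0.03  -0.992  0.125  0.458]
 [-0.999 -0.034 -0.028 -0.006]
 [ 0.032 -0.124 -0.992  0.937]
 [ 0.     0.     0.     1.   ]]
side [[398.69463353   0.         278.02354178]
 [  0.         398.69463353 215.74087786]
 [  0.           0.           1.        ]] -0.07216373531738578 [[-0.991 -0.095  0.098  0.486]
 [-0.136  0.593 -0.794  0.611]
 [ 0.017 -0.8   -0.6    0.546]
 [ 0.     0.     0.     1.   ]]
{'t': 0.1, 'q': array([ 1.16742200e+00,  3.00357393e-01,  1.52148424e+00,  1.12163356e-05,
        1.32069167e+00, -6.65978301e-02]), 'qvel': array([-1.64495125e-03, -7.73104808e-04, -3.63454688e-04, -4.88765288e-05,
       -1.47413671e-04, -1.22518472e-03]), 'joint_torque': array([ 2.08671430e-03, -5.32648766e+01, -3.53277862e+01,  7.09647755e-02,
        2.35229154e-02, -9.40340601e-05]), 'tool_pos': array([0.18165855, 0.51890292, 0.20498967]), 'orientation': array([-5.26476633e-01, -3.09693111e+00,  1.43288541e-03]), 'contact_force': array([-0.06464726,  0.49534066, -0.38234922]), 'moment': array([ 0.02840322, -0.01697586, -0.0495348 ]), 'gripper_force': 0.0, 'gripper_width': 0.09433373533512411}
```

View pics/top0.png

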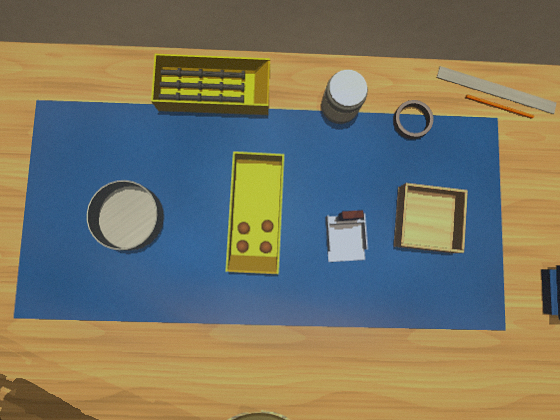

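View pics/side0.png

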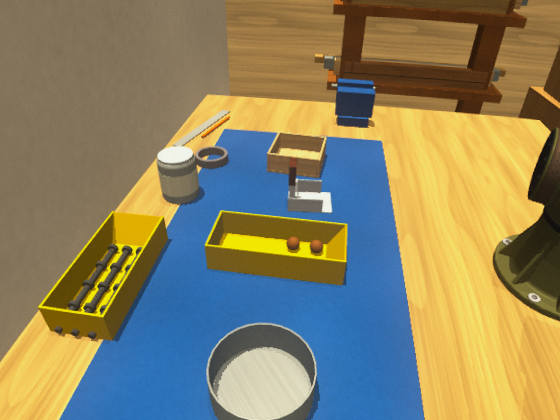

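Top view: the round tin is at px (124,216) on the left. The bin is at (256,213), with knobs at (244,228), (268,227), (242,246) and (266,247). The scoop pan is at (347,240) with its grip at (351,215), and the square tray is on the right at (432,218). The side view agrees.

```bash
python3 - <<'E'
from h import *
s=np.load("top0.npy",allow_pickle=True).item();im=s["color"];hsv=cv2.cvtColor(im,cv2.COLOR_BGR2HSV)
def cc(m,x0,y0,x1,y1,mina=15):
    k=np.zeros(m.shape,np.uint8);k[y0:y1,x0:x1]=m[y0:y1,x0:x1]
    cs,_=cv2.findContours(k,cv2.RETR_EXTERNAL,cv2.CHAIN_APPROX_NONE)
    return [c for c in cs if cv2.contourArea(c)>mina]
def rect(c,z):
    P=np.array([pix2pt(s,u,v,z)[:2] for u,v in c[:,0]],np.float32)
    r=cv2.minAreaRect(P*1000);return np.round(r[0],1),np.round(r[1],1),round(r[2],2),np.round(cv2.boxPoints(r)).tolist()
nonblue=((hsv[...,0]<95)|(hsv[...,0]>125)|(hsv[...,1]<110)).astype(np.uint8)*255
for c in cc(nonblue,215,140,300,285,500): print("bin",rect(c,.06))
yel=((hsv[...,0]>20)&(hsv[...,0]<36)&(hsv[...,1]>150)&(hsv[...,2]>60)).astype(np.uint8)*255
for c in cc(yel,215,140,300,285,500): print("binY",rect(c,.06))
for c in cc(nonblue,70,165,175,260,500):
    print("tin",cv2.minEnclosingCircle(np.array([pix2pt(s,u,v,.06)[:2]*1000 for u,v in c[:,0]],np.float32)))
red=((hsv[...,0]<17)&(hsv[...,1]>110)&(hsv[...,2]<190)).astype(np.uint8)*255
for c in cc(red,230,210,282,260): 
    (u,v),r=cv2.minEnclosingCircle(c);M=cv2.moments(c);print("knob",u,v,r,pix2pt(s,M['m10']/M['m00'],M['m01']/M['m00'],.018)*1000)
for c in cc(red,325,200,375,232): print("grip",c[:,0].min(0),c[:,0].max(0),rect(c,.107))
wh=((hsv[...,1]<70)&(hsv[...,2]>120)).astype(np.uint8)*255
for c in cc(wh,315,205,380,275): print("pan",c[:,0].min(0),c[:,0].max(0),rect(c,.002))
crop=cv2.resize(im[140:285,215:385],None,fx=4.5,fy=4,interpolation=cv2.INTER_CUBIC);cv2.imwrite("pics/crop1.png",crop)
E
```

```text
bin (array([557.1,  24.7]), array([115.2, 263.2]), 88.99, [[424.0, -31.0], [688.0, -35.0], [690.0, 80.0], [426.0, 85.0]])
binY (array([556.8,  24.7]), array([109.8, 258.4]), 89.05, [[427.0, -28.0], [685.0, -32.0], [687.0, 77.0], [428.0, 82.0]])
tin ((539.1104125976562, 301.46356201171875), 82.76901245117188)
knob 265.5 247.0 5.590270042419434 [ 4.82584878e+02 -1.52800975e-01  1.80000000e+01]
knob 242.06410217285156 245.74359130859375 5.647256851196289 [483.49892041  52.09401194  18.        ]
knob 243.17567443847656 227.6351318359375 5.427923202514648 [523.79907872  51.15552349  18.        ]
knob 267.0 225.64285278320312 5.52785587310791 [530.15584946  -1.90412872  18.        ]
grip [343 211] [362 217] (array([ 552.7, -176.6]), array([12.4, 39.5]), 1.92, [[546.0, -157.0], [547.0, -197.0], [560.0, -196.0], [558.0, -157.0]])
pan [327 214] [367 261] (array([ 510. , -184.8]), array([104. ,  92.5]), 4.87, [[454.0, -143.0], [462.0, -235.0], [566.0, -226.0], [558.0, -134.0]])
```

View pics/crop1.png

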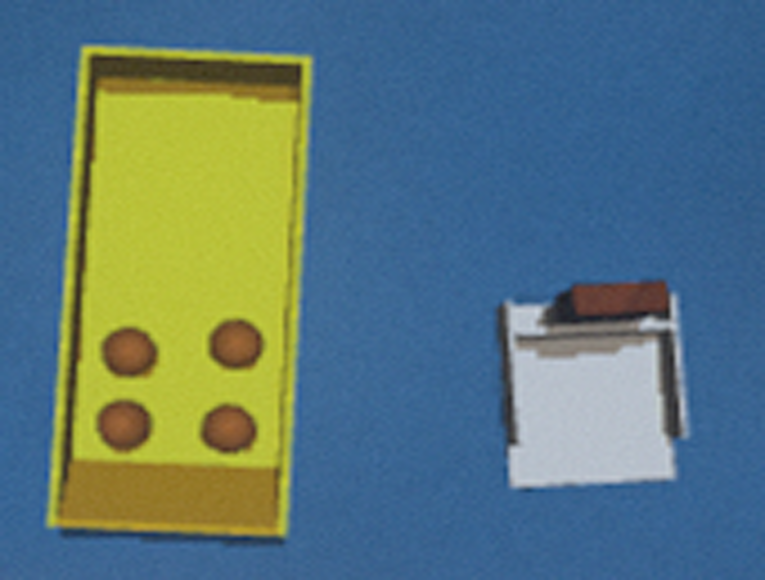

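```bash
cat >> h.py <<'E'
from scipy.linalg import logm,expm
def T(p,Rm):
    M=np.eye(4);M[:3,:3]=Rm;M[:3,3]=p;return M
def cur():
    s=status.sense();return T(s["tool_pos"],R.from_rotvec(s["orientation"]).as_matrix())
# scoop frame in tool frame when ideally grasped: tool y=scoop x, tool x=scoop y, tool z=-z
def scoop_pose(x,y,z,yaw,pitch=0): # scoop origin; pitch>0 nose up
    return T([x,y,z],(R.from_euler('z',yaw)*R.from_euler('y',pitch)).as_matrix())
S2T=T([0,0,.066],np.array([[0,1,0],[1,0,0],[0,0,-1.]])) # tool in scoop
def rows(A,B,n=None):
    D=np.linalg.inv(A)@B;d=np.linalg.norm(D[:3,3]);w=R.from_matrix(D[:3,:3]).magnitude()
    m=int(np.ceil(max(d/.035,np.degrees(w)/6.5))) if n is None else n
    L=np.real(logm(D))/max(m,1);E=expm(L)
    print("n",m,"total cm",np.round(D[:3,3]*100,2),"w",np.round(R.from_matrix(D[:3,:3]).as_rotvec(),3),"per row dp",np.round(E[:3,3]*100,3),"turn",np.round(R.from_matrix(E[:3,:3]).as_rotvec(),4))
E
python3 - <<'E'
from h import *
s=np.load("top0.npy",allow_pickle=True).item()
f=lambda a,b,z:np.round(pix2pt(s,a/4.5+215-.5+.1,b/4+140-.5+.1,z)*1000,1)
print("lip",f(510,487,.002),f(675,478,.002))
print("gripback",f(575,285,.107),f(665,282,.107),"gripfronttop?",f(572,318,.057),f(665,312,.057))
print("walls top back L/R",f(503,300,.036),f(678,293,.036),f(688,437,.036))
E
```

```text
lip [ 454.6 -142.9    2. ] [ 462.2 -226.8    2. ]
gripback [ 558.5 -155.6  107. ] [ 561.5 -196.9  107. ] gripfronttop? [ 546.5 -163.3   57. ] [ 551.3 -208.5   57. ]
walls top back L/R [ 557.6 -132.8   36. ] [ 564.4 -219.7   36. ] [ 484.6 -225.1   36. ]
```

```bash
python3 - <<'E'
from h import *
rows(cur(),scoop_pose(.5525,-.1766,.12,.085)@S2T)
E
```

```text
n 23 total cm [-57.98 -53.39   1.94] w [-1.000e-03  0.000e+00  1.149e+00] per row dp [-3.554 -0.701  0.083] turn [-0.    0.    0.05]
```

```bash
python3 -m handwheel '[{"delta_pos":[-3.55,-0.7,0.08],"turn":[0,0,0.05],"gripper":9.4},{"delta_pos":[-3.55,-0.7,0.08],"turn":[0,0,0.05],"gripper":9.4},{"delta_pos":[-3.55,-0.7,0.08],"turn":[0,0,0.05],"gripper":9.4},{"delta_pos":[-3.55,-0.7,0.08],"turn":[0,0,0.05],"gripper":9.4},{"delta_pos":[-3.55,-0.7,0.08],"turn":[0,0,0.05],"gripper":9.4},{"delta_pos":[-3.55,-0.7,0.08],"turn":[0,0,0.05],"gripper":9.4},{"delta_pos":[-3.55,-0.7,0.08],"turn":[0,0,0.05],"gripper":9.4},{"delta_pos":[-3.55,-0.7,0.08],"turn":[0,0,0.05],"gripper":9.4},{"delta_pos":[-3.55,-0.7,0.08],"turn":[0,0,0.05],"gripper":9.4},{"delta_pos":[-3.55,-0.7,0.08],"turn":[0,0,0.05],"gripper":9.4},{"delta_pos":[-3.55,-0.7,0.08],"turn":[0,0,0.05],"gripper":9.4},{"delta_pos":[-3.55,-0.7,0.08],"turn":[0,0,0.05],"gripper":9.4},{"delta_pos":[-3.55,-0.7,0.08],"turn":[0,0,0.05],"gripper":9.4},{"delta_pos":[-3.55,-0.7,0.08],"turn":[0,0,0.05],"gripper":9.4},{"delta_pos":[-3.55,-0.7,0.08],"turn":[0,0,0.05],"gripper":9.4},{"delta_pos":[-3.55,-0.7,0.08],"turn":[0,0,0.05],"gripper":9.4},{"delta_pos":[-3.55,-0.7,0.08],"turn":[0,0,0.05],"gripper":9.4},{"delta_pos":[-3.55,-0.7,0.08],"turn":[0,0,0.05],"gripper":9.4},{"delta_pos":[-3.55,-0.7,0.08],"turn":[0,0,0.05],"gripper":9.4},{"delta_pos":[-3.55,-0.7,0.08],"turn":[0,0,0.05],"gripper":9.4}]'
python3 - <<'E'
from h import *
rows(cur(),scoop_pose(.5525,-.1766,.12,.085)@S2T)
E
```

```text
t: 1.77
tool_pos: [0.5529, -0.0691, 0.1891]
orientation: [-1.95, -2.463, 0.0]
contact_force: [-0.2, 0.9, -0.1]
gripper_width: 0.0938
gripper_force: 0.0
n 4 total cm [-10.46  -2.51   0.31] w [-0.001 -0.     0.147] per row dp [-2.647 -0.482  0.076] turn [-0.0001 -0.      0.0366]
```

```bash
python3 -m handwheel '[{"delta_pos":[-2.65,-0.48,0.08],"turn":[0,0,0.0366],"gripper":9.4},{"delta_pos":[-2.65,-0.48,0.08],"turn":[0,0,0.0366],"gripper":9.4},{"delta_pos":[-2.65,-0.48,0.08],"turn":[0,0,0.0366],"gripper":9.4},{"delta_pos":[-2.65,-0.48,0.08],"turn":[0,0,0.0366],"gripper":9.4},{"delta_pos":[0,0,0],"turn":[0,0,0],"gripper":9.4},{"delta_pos":[0,0,0],"turn":[0,0,0],"gripper":9.4},{"delta_pos":[0,0,0],"turn":[0,0,0],"gripper":9.4}]'
python3 - <<'E'
from h import *
rows(cur(),scoop_pose(.5525,-.1766,.0,.085)@S2T)
s=snapshot("side");u,v=proj(s,[.5525,-.1766,.107]).astype(int)
c=s["color"][v-60:v+60,u-80:u+80];cv2.imwrite("pics/s1.png",cv2.resize(c,None,fx=4,fy=4,interpolation=cv2.INTER_CUBIC));print(u,v)
E
```

```text
t: 2.35
tool_pos: [0.5528, -0.1743, 0.186]
orientation: [-2.121, -2.317, 0.0]
contact_force: [0.1, 0.9, -0.1]
gripper_width: 0.0942
gripper_force: 0.0
n 4 total cm [-0.23 -0.05 12.  ] w [-0.    -0.     0.003] per row dp [-0.057 -0.013  3.   ] turn [-0.0001 -0.0001  0.0008]
292 161
```

View pics/s1.png

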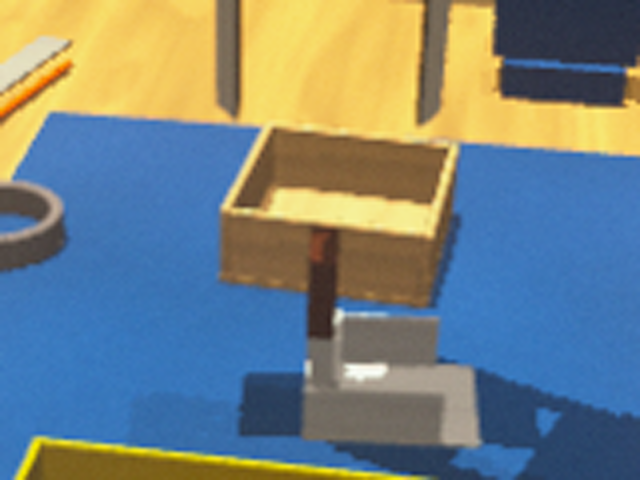

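The open fingers (crop x 228 and 432) straddle the grip (x 322) centrally. I'll descend and grip.

```bash
python3 -m handwheel '[{"delta_pos":[-0.2,-0.05,2.5],"turn":[0,0,0],"gripper":9.4},{"delta_pos":[0,0,2.5],"turn":[0,0,0],"gripper":9.4},{"delta_pos":[0,0,2.5],"turn":[0,0,0],"gripper":9.4},{"delta_pos":[0,0,2.5],"turn":[0,0,0],"gripper":9.4},{"delta_pos":[0,0,2.0],"turn":[0,0,0],"gripper":9.4},{"delta_pos":[0,0,0],"turn":[0,0,0],"gripper":4},{"delta_pos":[0,0,0],"turn":[0,0,0],"gripper":2.4},{"delta_pos":[0,0,0],"turn":[0,0,0],"gripper":1},{"delta_pos":[0,0,0],"turn":[0,0,0],"gripper":0},{"delta_pos":[0,0,0],"turn":[0,0,0],"gripper":0},{"delta_pos":[0,0,0],"turn":[0,0,0],"gripper":0},{"delta_pos":[0,0,0],"turn":[0,0,0],"gripper":0},{"delta_pos":[0,0,0],"turn":[0,0,0],"gripper":0},{"delta_pos":[0,0,0],"turn":[0,0,0],"gripper":0},{"delta_pos":[0,0,0],"turn":[0,0,0],"gripper":0}]' 55
```

```text
t: 3.65
tool_pos: [0.5526, -0.177, 0.0663]
orientation: [-2.122, -2.316, -0.0]
contact_force: [0.8, 0.3, 0.0]
gripper_width: 0.0304
gripper_force: 0.0
```

```bash
python3 -m handwheel '[{"delta_pos":[0,0,0],"turn":[0,0,0],"gripper":0},{"delta_pos":[0,0,0],"turn":[0,0,0],"gripper":0},{"delta_pos":[0,0,0],"turn":[0,0,0],"gripper":0},{"delta_pos":[0,0,0],"turn":[0,0,0],"gripper":0},{"delta_pos":[0,0,0],"turn":[0,0,0],"gripper":0},{"delta_pos":[0,0,0],"turn":[0,0,0],"gripper":0}]' 55
python3 -m handwheel '[{"delta_pos":[0,0,-1.5],"turn":[0,0,0],"gripper":0},{"delta_pos":[0,0,-2.5],"turn":[0,0,0],"gripper":0},{"delta_pos":[0,0,-2.5],"turn":[0,0,0],"gripper":0},{"delta_pos":[0,0,-2.5],"turn":[0,0,0],"gripper":0},{"delta_pos":[0,0,-2],"turn":[0,0,0],"gripper":0},{"delta_pos":[0,0,0],"turn":[0,0,0],"gripper":0},{"delta_pos":[0,0,0],"turn":[0,0,0],"gripper":0}]' 55
python3 - <<'E'
from h import *
b=(.5635,.0246);yaw=-.0175
def inbin(x,y): c,s=np.cos(yaw),np.sin(yaw);return b[0]+c*x-s*y,b[1]+s*x+c*y
for k in((482.6,-.2),(483.5,52.1),(523.8,51.2),(530.2,-1.9)):
    d=np.array(k)/1000-b;c,s=np.cos(yaw),np.sin(yaw);print(np.round([c*d[0]+s*d[1],-s*d[0]+c*d[1]],4))
A=cur();x,y=inbin(.100,.0)
rows(A,scoop_pose(x,y,.11,yaw)@S2T);print(x,y)
rows(scoop_pose(x,y,.11,yaw)@S2T,scoop_pose(x,y,.008,yaw)@S2T)
E
```

```text
t: 4.15
tool_pos: [0.5525, -0.177, 0.0662]
orientation: [-2.122, -2.316, 0.0]
contact_force: [-0.9, -0.8, -0.7]
gripper_width: 0.0158
gripper_force: 55.0
t: 4.73
tool_pos: [0.5528, -0.177, 0.1765]
orientation: [2.121, 2.316, 0.001]
contact_force: [0.3, 0.4, -1.0]
gripper_width: 0.0159
gripper_force: 55.0
[-0.0805 -0.0262]
[-0.0805  0.0261]
[-0.0402  0.0259]
[-0.0328 -0.0271]
n 7 total cm [18.94 12.78  0.05] w [0.001 0.001 0.105] per row dp [2.786 1.703 0.007] turn [0.0002 0.0001 0.015 ]
0.6634846878907837 0.02285008932154892
n 3 total cm [ 0.   0.  10.2] w [ 0.  0. -0.] per row dp [0.  0.  3.4] turn [ 0.  0. -0.]
```

```bash
python3 -m handwheel '[{"delta_pos":[2.79,1.7,0],"turn":[0,0,0.015],"gripper":0},{"delta_pos":[2.79,1.7,0],"turn":[0,0,0.015],"gripper":0},{"delta_pos":[2.79,1.7,0],"turn":[0,0,0.015],"gripper":0},{"delta_pos":[2.79,1.7,0],"turn":[0,0,0.015],"gripper":0},{"delta_pos":[2.79,1.7,0],"turn":[0,0,0.015],"gripper":0},{"delta_pos":[2.79,1.7,0],"turn":[0,0,0.015],"gripper":0},{"delta_pos":[2.79,1.7,0],"turn":[0,0,0.015],"gripper":0},{"delta_pos":[0,0,0],"turn":[0,0,0],"gripper":0},{"delta_pos":[0,0,0],"turn":[0,0,0],"gripper":0},{"delta_pos":[0,0,0],"turn":[0,0,0],"gripper":0}]' 55
python3 - <<'E'
from h import *
rows(cur(),scoop_pose(.6635,.0228,.11,-.0175)@S2T)
s=snapshot("top");sd=snapshot("side")
a=cv2.resize(s["color"][130:290,170:350],None,fx=2.2,fy=2.2);b=cv2.resize(sd["color"][60:300,160:380],(352,352))
a=cv2.resize(a,(396,352));cv2.imwrite("pics/c2.png",np.hstack([a,b]))
E
```

```text
t: 5.57
tool_pos: [0.6625, 0.0228, 0.1744]
orientation: [-2.239, -2.201, 0.003]
contact_force: [-0.1, -0.4, -0.8]
gripper_width: 0.0155
gripper_force: 55.0
n 1 total cm [ 0.    0.1  -0.16] w [-0.003  0.     0.   ] per row dp [ 0.     0.102 -0.157] turn [-0.0026  0.0002  0.0004]
```

View pics/c2.png

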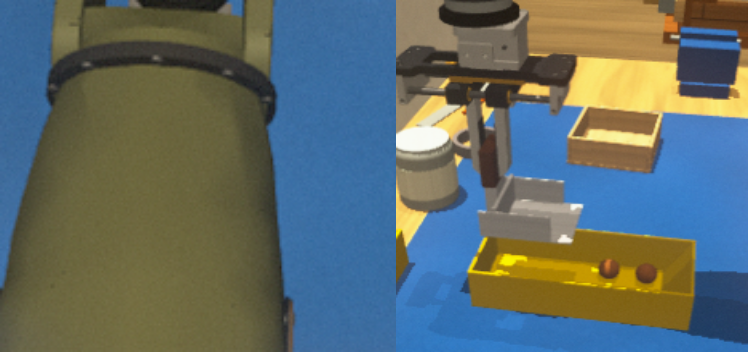

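The scoop is held firmly and level above the back half of the bin. The arm hides the top view. I'll descend now.

```bash
python3 -m handwheel '[{"delta_pos":[0,0.1,2],"turn":[0,0,0],"gripper":0},{"delta_pos":[0,0,2.5],"turn":[0,0,0],"gripper":0},{"delta_pos":[0,0,2.5],"turn":[0,0,0],"gripper":0},{"delta_pos":[0,0,1.5],"turn":[0,0,0],"gripper":0},{"delta_pos":[0,0,0.8],"turn":[0,0,0],"gripper":0},{"delta_pos":[0,0,0.3],"turn":[0,0,0],"gripper":0},{"delta_pos":[0,0,0.2],"turn":[0,0,0],"gripper":0},{"delta_pos":[0,0,0],"turn":[0,0,0],"gripper":0},{"delta_pos":[0,0,0],"turn":[0,0,0],"gripper":0}]' 55
python3 - <<'E'
from h import *
A=cur();print(A[:3,3],R.from_matrix(A[:3,:3]@S2T[:3,:3].T).as_euler('zyx'))
sd=snapshot("side");cv2.imwrite("pics/c3.png",cv2.resize(sd["color"][150:300,190:360],None,fx=4,fy=4,interpolation=cv2.INTER_CUBIC))
E
```

```text
t: 6.42
tool_pos: [0.6646, 0.023, 0.0794]
orientation: [2.24, 2.201, 0.002]
contact_force: [0.1, -0.3, -1.2]
gripper_width: 0.0153
gripper_force: 55.0
[0.66456095 0.02297472 0.07939258] [-1.75191295e-02 -1.61827303e-03 -5.70080913e-05]
```

View pics/c3.png

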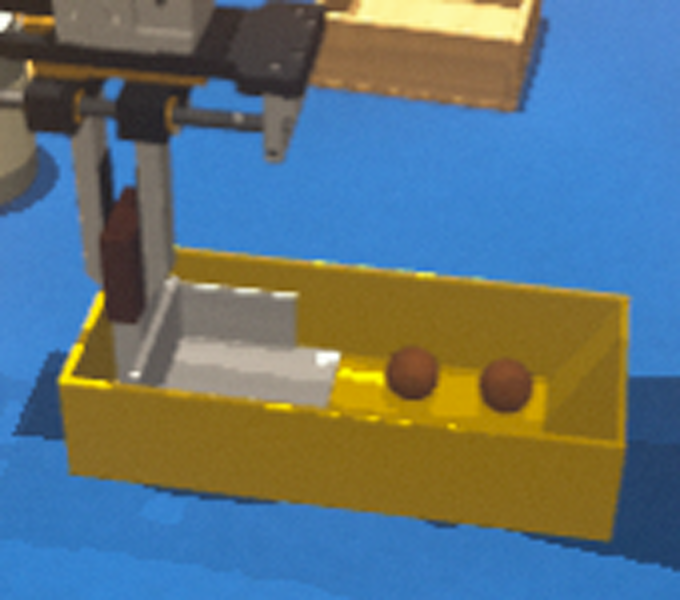

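The scoop is inside the bin behind the knobs (two visible at crop (412,372) and (506,385)), about 9 mm above the floor. I'll lower until it touches.

```bash
python3 -m handwheel '[{"delta_pos":[0,0,0.4],"turn":[0,0,0],"gripper":0},{"delta_pos":[0,0,0.3],"turn":[0,0,0],"gripper":0},{"delta_pos":[0,0,0.1],"turn":[0,0,0],"gripper":0},{"delta_pos":[0,0,0],"turn":[0,0,0],"gripper":0},{"delta_pos":[0,0,0],"turn":[0,0,0],"gripper":0}]' 55; python3 -m handwheel '[{"delta_pos":[0,0,0.1],"turn":[0,0,0],"gripper":0},{"delta_pos":[0,0,0],"turn":[0,0,0],"gripper":0}]' 55
```

```text
t: 6.88
tool_pos: [0.6641, 0.0232, 0.0702]
orientation: [2.241, 2.202, 0.0]
contact_force: [0.2, 0.4, -0.8]
gripper_width: 0.0157
gripper_force: 55.0
t: 7.05
tool_pos: [0.6642, 0.0232, 0.0702]
orientation: [2.24, 2.202, 0.001]
contact_force: [-3.7, 0.4, 7.2]
gripper_width: 0.0157
gripper_force: 55.0
```

```bash
python3 -m handwheel '[{"delta_pos":[0,-0.6,0],"turn":[0,0,0],"gripper":0},{"delta_pos":[0,-1,0],"turn":[0,0,0],"gripper":0},{"delta_pos":[0,-1,0],"turn":[0,0,0],"gripper":0},{"delta_pos":[0,-1,0],"turn":[0,0,0],"gripper":0},{"delta_pos":[0,-1,0],"turn":[0,0,0],"gripper":0},{"delta_pos":[0,-1,0],"turn":[0,0,0],"gripper":0},{"delta_pos":[0,-1,0],"turn":[0,0,0],"gripper":0},{"delta_pos":[0,-1,0],"turn":[0,0,0],"gripper":0},{"delta_pos":[0,0,0],"turn":[0,0,0],"gripper":0}]' 55
python3 - <<'E'
from h import *
A=cur();print(A[:3,3],R.from_matrix(A[:3,:3]@S2T[:3,:3].T).as_euler('zyx'))
sd=snapshot("side");cv2.imwrite("pics/c4.png",cv2.resize(sd["color"][150:300,190:360],None,fx=4,fy=4,interpolation=cv2.INTER_CUBIC))
E
```

```text
t: 7.8
tool_pos: [0.5874, 0.0245, 0.0702]
orientation: [2.24, 2.202, 0.001]
contact_force: [-5.4, 0.6, 8.1]
gripper_width: 0.0162
gripper_force: 55.0
[0.58740094 0.02453621 0.07018469] [-1.72471315e-02 -9.13957332e-04 -5.40058090e-05]
```

View pics/c4.png

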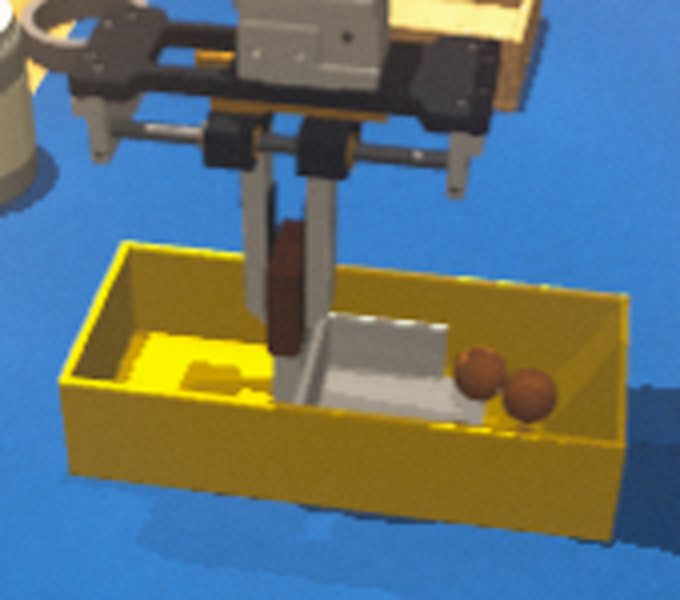

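The near rear knob (crop (480,372)) is climbing onto the lip and the front one (530,395) is by the slope. I'll push on to the foot of the slope.

```bash
python3 -m handwheel '[{"delta_pos":[0,-0.7,0],"turn":[0,0,0],"gripper":0},{"delta_pos":[0,-0.7,0],"turn":[0,0,0],"gripper":0},{"delta_pos":[0,-0.7,0],"turn":[0,0,0],"gripper":0},{"delta_pos":[0,-0.5,0],"turn":[0,0,0],"gripper":0},{"delta_pos":[0,0,0],"turn":[0,0,0],"gripper":0},{"delta_pos":[0,0,0],"turn":[0,0,0],"gripper":0}]' 55
cat > k.py <<'E'
from h import *
def knobs(n="side"):
    s=snapshot(n);hsv=cv2.cvtColor(s["color"],cv2.COLOR_BGR2HSV)
    m=((hsv[...,0]<14)&(hsv[...,1]>130)&(hsv[...,2]>45)).astype(np.uint8)*255
    cs,_=cv2.findContours(m,cv2.RETR_EXTERNAL,cv2.CHAIN_APPROX_NONE)
    return s,[(np.round(cv2.minEnclosingCircle(c)[0]),cv2.contourArea(c),cv2.boundingRect(c)) for c in cs if cv2.contourArea(c)>12]
E
python3 - <<'E'
from k import *
A=cur();print(A[:3,3],R.from_matrix(A[:3,:3]@S2T[:3,:3].T).as_euler('zyx'))
s,k=knobs()
for c in k:print(c, np.round(pix2pt(s,*c[0],.02)-[.5635,.0246,0],3))
cv2.imwrite("pics/c5.png",cv2.resize(s["color"][150:300,190:360],None,fx=4,fy=4,interpolation=cv2.INTER_CUBIC))
o=[.5635,.0246,0]
print("lip px",proj(s,[.5635-.1,.067,.006]))
E
```

```text
t: 8.35
tool_pos: [0.5622, 0.0249, 0.0701]
orientation: [2.24, 2.202, 0.001]
contact_force: [-4.9, 0.0, 11.1]
gripper_width: 0.0155
gripper_force: 55.0
[0.56221865 0.02491621 0.07014194] [-1.73227460e-02 -6.27960286e-04 -4.99573596e-05]
(array([323., 248.]), 179.5, (316, 238, 13, 20)) [-0.095 -0.017  0.02 ]
(array([407.,  78.]), 18.0, (401, 74, 13, 8)) [-0.403 -1.17   0.02 ]
(array([437.,  91.]), 1717.5, (374, 70, 127, 43)) [-0.504 -1.029  0.02 ]
(array([424.,  76.]), 15.5, (415, 70, 18, 12)) [-0.483 -1.218  0.02 ]
(array([495.,  46.]), 1431.0, (465, 11, 61, 69)) [-1.01  -1.929  0.02 ]
(array([342.,   6.]), 59.5, (334, 0, 18, 14)) [-0.119 -2.997  0.02 ]
lip px [323.7746538  274.40929678]
```

View pics/c5.png

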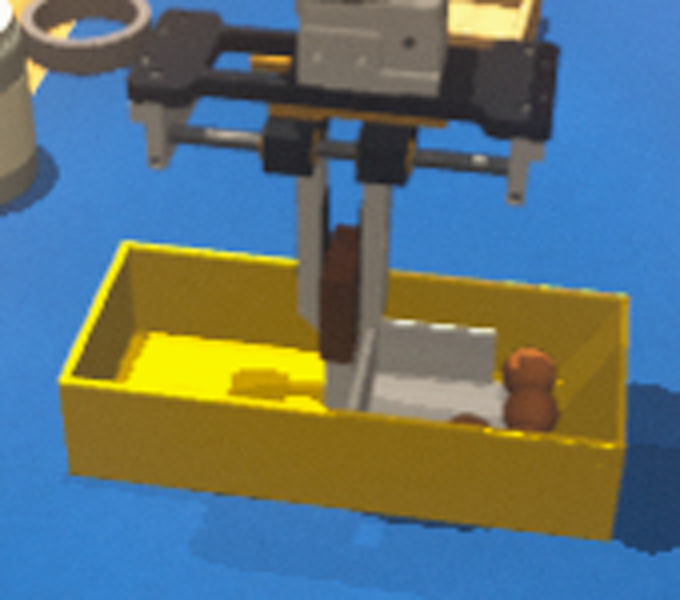

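One knob is already in the pan (crop (468,420)). Two sit at the lip against the slope (530,372 and 530,410), and the fourth is hidden by the near wall. I'll work out a push to the slope, then a scoop-up with the lip following the slope while the nose pitches up.

```bash
python3 - <<'E'
from h import *
yaw=-.0173;B=T([.5635,.0246,0],R.from_euler('z',yaw).as_matrix())
def pose(lx,lz,p,y=.0):
    Rm=R.from_euler('y',p);o=np.array([lx,y,lz])+Rm.apply([.095,0,0])
    return B@T(o,Rm.as_matrix())@S2T
A=cur()
P=pose(-.0995,.0042,0);rows(A,P,1)
for s in np.arange(.006,.0541,.006):
    p=np.arcsin(.80*s/.103);Q=pose(-.0995-.5*s,.0045+.866*s,p);rows(P,Q,1);P=Q
print("lift");Q=pose(-.105,.16,np.radians(32));rows(P,Q,8);print(P[:3,3],Q[:3,3])
E
```

```text
n 1 total cm [-0.03 -0.32 -0.  ] w [ 0.  0. -0.] per row dp [-0.032 -0.324 -0.004] turn [ 0.0005  0.     -0.    ]
n 1 total cm [ 0.  -0.  -0.1] w [ 0.047 -0.    -0.   ] per row dp [ 0.    -0.003 -0.1  ] turn [ 0.0466 -0.     -0.    ]
n 1 total cm [ 0.   -0.03 -0.05] w [ 0.047 -0.    -0.   ] per row dp [ 0.    -0.026 -0.054] turn [ 0.0467 -0.     -0.    ]
n 1 total cm [ 0.   -0.05 -0.04] w [0.047 0.    0.   ] per row dp [ 0.    -0.048 -0.036] turn [0.0469 0.     0.    ]
n 1 total cm [ 0.   -0.07 -0.02] w [ 0.047 -0.    -0.   ] per row dp [ 0.    -0.069 -0.017] turn [ 0.0472 -0.     -0.    ]
n 1 total cm [ 0.   -0.09  0.01] w [ 0.048 -0.     0.   ] per row dp [ 0.    -0.088  0.006] turn [ 0.0477 -0.      0.    ]
n 1 total cm [ 0.   -0.11  0.03] w [ 0.048  0.    -0.   ] per row dp [ 0.    -0.106  0.03 ] turn [ 0.0482  0.     -0.    ]
n 1 total cm [ 0.   -0.12  0.06] w [ 0.049 -0.     0.   ] per row dp [ 0.    -0.122  0.057] turn [ 0.0489 -0.     -0.    ]
n 1 total cm [ 0.   -0.14  0.09] w [ 0.05 -0.   -0.  ] per row dp [ 0.    -0.137  0.087] turn [ 0.0497 -0.      0.    ]
n 1 total cm [ 0.   -0.15  0.12] w [0.051 0.    0.   ] per row dp [ 0.    -0.149  0.12 ] turn [0.0508 0.     0.    ]
lift
n 8 total cm [ 0.   -1.86 -9.53] w [ 0.126 -0.    -0.   ] per row dp [ 0.    -0.297 -1.177] turn [ 0.0157  0.     -0.    ]
[0.55092382 0.02481759 0.07133371] [0.57403766 0.02441768 0.16562884]
```

```bash
python3 -m handwheel '[{"delta_pos":[0,-0.35,0],"turn":[0,0,0],"gripper":0},{"delta_pos":[0,0,-0.1],"turn":[0.047,0,0],"gripper":0},{"delta_pos":[0,-0.03,-0.05],"turn":[0.047,0,0],"gripper":0},{"delta_pos":[0,-0.05,-0.04],"turn":[0.047,0,0],"gripper":0},{"delta_pos":[0,-0.07,-0.02],"turn":[0.047,0,0],"gripper":0},{"delta_pos":[0,-0.09,0.01],"turn":[0.048,0,0],"gripper":0},{"delta_pos":[0,-0.11,0.03],"turn":[0.048,0,0],"gripper":0},{"delta_pos":[0,-0.12,0.06],"turn":[0.049,0,0],"gripper":0},{"delta_pos":[0,-0.14,0.09],"turn":[0.05,0,0],"gripper":0},{"delta_pos":[0,-0.15,0.12],"turn":[0.051,0,0],"gripper":0},{"delta_pos":[0,0,0],"turn":[0,0,0],"gripper":0},{"delta_pos":[0,0,0],"turn":[0,0,0],"gripper":0}]' 58
python3 - <<'E'
from k import *
A=cur();print(A[:3,3],R.from_matrix(A[:3,:3]@S2T[:3,:3].T).as_euler('zyx'))
s,k=knobs()
for c in k:
    if 190<c[0][0]<360 and c[0][1]>140:print(c)
a=cv2.resize(s["color"][150:300,190:360],(397,350),interpolation=cv2.INTER_CUBIC)
t=snapshot("top")["color"][130:290,180:350];b=cv2.resize(t,(372,350),interpolation=cv2.INTER_CUBIC)
cv2.imwrite("pics/c6.png",np.hstack([a,b]))
E
```

```text
t: 9.4
tool_pos: [0.5504, 0.0251, 0.0695]
orientation: [-1.997, -1.963, 0.432]
contact_force: [0.3, -0.5, -1.6]
gripper_width: 0.0158
gripper_force: 58.0
[0.55043375 0.02512344 0.06953962] [-0.01916722  0.43357209  0.00809166]
(array([314., 248.]), 14.5, (310, 246, 10, 4))
(array([302., 243.]), 144.5, (297, 233, 15, 20))
(array([334., 227.]), 65.5, (329, 222, 12, 11))
```

View pics/c6.png

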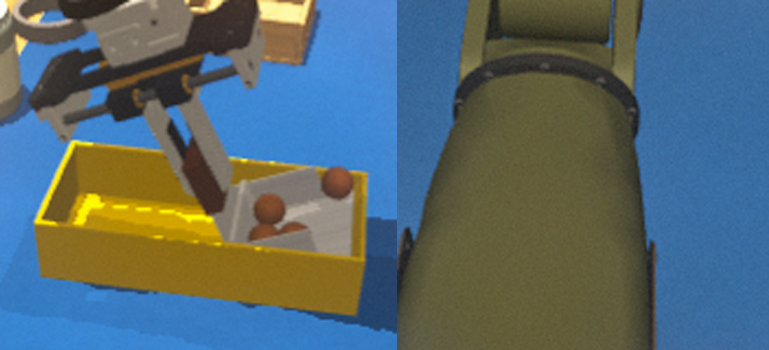

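Three knobs are in the pan at (268,210), (262,232) and (293,230) in the left half. The fourth, at (338,182), is at the nose corner by the far wall. I'll draw back 3 cm so it either rolls in or drops to the bin floor.

```bash
python3 -m handwheel '[{"delta_pos":[0,0.45,-0.21],"turn":[0,0,0],"gripper":0},{"delta_pos":[0,0.45,-0.21],"turn":[0,0,0],"gripper":0},{"delta_pos":[0,0.45,-0.21],"turn":[0,0,0],"gripper":0},{"delta_pos":[0,0.45,-0.21],"turn":[0,0,0],"gripper":0},{"delta_pos":[0,0.45,-0.21],"turn":[0,0,0],"gripper":0},{"delta_pos":[0,0.45,-0.21],"turn":[0.02,0,0],"gripper":0},{"delta_pos":[0,0,0],"turn":[0.02,0,0],"gripper":0},{"delta_pos":[0,0,0],"turn":[0,0,0],"gripper":0},{"delta_pos":[0,0,0],"turn":[0,0,0],"gripper":0}]' 58
cat > see.py <<'E'
from k import *
A=cur();print(A[:3,3],R.from_matrix(A[:3,:3]@S2T[:3,:3].T).as_euler('zyx'))
s,k=knobs();iS=np.linalg.inv(A@np.linalg.inv(S2T))
o=s["cam_to_world"][:3,3]
for c in k:
    if 100<c[0][0]<400 and c[0][1]>140:
        q=pix2pt(s,*c[0],.018);d=q-o;so=iS[:3,:3]@o+iS[:3,3];sd=iS[:3,:3]@d
        print(c,"on bin floor:",np.round(q-[.5635,.0246,0],3),"on pan (scoop frame):",np.round(so+sd*(.016-so[2])/sd[2],3))
E
python3 see.py
```

```text
t: 10.25
tool_pos: [0.5801, 0.0246, 0.0699]
orientation: [-1.972, -1.938, 0.469]
contact_force: [-0.6, -0.2, -1.2]
gripper_width: 0.0157
gripper_force: 58.0
[0.58013821 0.02457864 0.06994884] [-0.01956645  0.47432048  0.00891182]
(array([292., 243.]), 153.0, (282, 231, 23, 19)) on bin floor: [-0.032 -0.025  0.018] on pan (scoop frame): [-0.031 -0.001  0.016]
(array([320., 223.]), 63.5, (315, 219, 11, 10)) on bin floor: [-0.084 -0.1    0.018] on pan (scoop frame): [-0.086 -0.041  0.016]
```

The fourth knob rides on the lip corner against the front edge of the far side wall. I'll lower the nose to 10° so the bin wall confines it, then shift sideways with a slight roll so it rolls into the pan or drops to the bin floor.

```bash
python3 -m handwheel '[{"delta_pos":[0,0,-0.02],"turn":[-0.038,0,0],"gripper":0},{"delta_pos":[0,0,-0.02],"turn":[-0.038,0,0],"gripper":0},{"delta_pos":[0,0,-0.02],"turn":[-0.038,0,0],"gripper":0},{"delta_pos":[0,0,-0.02],"turn":[-0.038,0,0],"gripper":0},{"delta_pos":[0,0,-0.02],"turn":[-0.038,0,0],"gripper":0},{"delta_pos":[0,0,-0.02],"turn":[-0.038,0,0],"gripper":0},{"delta_pos":[0,0,-0.02],"turn":[-0.038,0,0],"gripper":0},{"delta_pos":[0,0,-0.02],"turn":[-0.038,0,0],"gripper":0},{"delta_pos":[0,0,0],"turn":[0,0,0],"gripper":0},{"delta_pos":[0,0,0],"turn":[0,0,0],"gripper":0}]' 58; python3 see.py
python3 -m handwheel '[{"delta_pos":[0,0,-0.1],"turn":[0,-0.02,0],"gripper":0},{"delta_pos":[0,0,-0.1],"turn":[0,-0.02,0],"gripper":0},{"delta_pos":[-0.2,0,-0.1],"turn":[0,-0.02,0],"gripper":0},{"delta_pos":[-0.2,0,0],"turn":[0,-0.02,0],"gripper":0},{"delta_pos":[-0.2,0,0],"turn":[0,0,0],"gripper":0},{"delta_pos":[-0.1,0,0],"turn":[0,0,0],"gripper":0},{"delta_pos":[0,0,0],"turn":[0,0,0],"gripper":0},{"delta_pos":[0,0,0],"turn":[0,0,0],"gripper":0}]' 58; python3 see.py
```

```text
t: 11.13
tool_pos: [0.5805, 0.0246, 0.0725]
orientation: [-2.15, -2.113, 0.18]
contact_force: [-0.9, 0.3, -1.4]
gripper_width: 0.0157
gripper_force: 58.0
[0.58048817 0.02458731 0.07248139] [-0.01762729  0.1703142   0.00295989]
(array([288., 246.]), 181.0, (276, 234, 25, 19)) on bin floor: [-0.025 -0.015  0.018] on pan (scoop frame): [-0.035 -0.003  0.016]
(array([315., 235.]), 96.5, (309, 229, 13, 13)) on bin floor: [-0.076 -0.058  0.018] on pan (scoop frame): [-0.085 -0.035  0.016]
t: 11.85
tool_pos: [0.5813, 0.0186, 0.0754]
orientation: [-2.178, -2.155, 0.268]
contact_force: [0.3, 6.8, -0.9]
gripper_width: 0.0154
gripper_force: 58.0
[0.58128333 0.01859623 0.07539819] [-0.00420367  0.17057769 -0.07593315]
(array([288., 242.]), 312.5, (276, 229, 25, 21)) on bin floor: [-0.023 -0.027  0.018] on pan (scoop frame): [-0.034 -0.001  0.016]
```

The fourth knob rolled in: one merged blob in the pan and nothing left at the lip. I'll pitch back up, recentre, level the roll and lift.

```bash
python3 -m handwheel '[{"delta_pos":[0.1,0,0],"turn":[0.04,0,0],"gripper":0},{"delta_pos":[0.1,0,0],"turn":[0.04,0,0],"gripper":0},{"delta_pos":[0.1,0,0],"turn":[0.04,0,0],"gripper":0},{"delta_pos":[0.1,0,0],"turn":[0.04,0,0],"gripper":0},{"delta_pos":[0.1,0,0],"turn":[0.04,0.02,0],"gripper":0},{"delta_pos":[0.1,0,0],"turn":[0.04,0.02,0],"gripper":0},{"delta_pos":[0,0,0],"turn":[0.04,0.02,0],"gripper":0},{"delta_pos":[0,0,0],"turn":[0.04,0.015,0],"gripper":0},{"delta_pos":[0,0,0],"turn":[0,0,0],"gripper":0},{"delta_pos":[0,0,0],"turn":[0,0,0],"gripper":0}]' 58; python3 see.py
python3 - <<'E'
from k import *
s,k=knobs()
a=cv2.resize(s["color"][150:300,190:360],None,fx=4,fy=4,interpolation=cv2.INTER_CUBIC);cv2.imwrite("pics/c7.png",a)
# tin refit: inspect rim
t=np.load("top0.npy",allow_pickle=True).item();sd=np.load("side0.npy",allow_pickle=True).item()
g=cv2.cvtColor(t["color"],cv2.COLOR_BGR2HSV);nb=((g[...,0]<95)|(g[...,0]>125)|(g[...,1]<90))
for v in (190,205,216,230): 
    u=np.where(nb[v,70:180])[0]+70;print(v,u.min(),u.max(),[np.round(pix2pt(t,x,v,z)[:2],3).tolist() for x,z in((u.min(),.06),(u.max(),.06))])
g=cv2.cvtColor(sd["color"],cv2.COLOR_BGR2HSV);nb=((g[...,0]<95)|(g[...,0]>125)|(g[...,1]<90))
for v in (360,370,378):
    u=np.where(nb[v,190:335])[0]+190;print(v,u.min(),u.max(),[np.round(pix2pt(sd,x,v,.06)[:2],3).tolist() for x in(u.min(),u.max())])
E
```

```text
t: 12.73
tool_pos: [0.5813, 0.0233, 0.0742]
orientation: [-1.984, -1.913, 0.488]
contact_force: [0.4, 0.4, -2.4]
gripper_width: 0.0156
gripper_force: 58.0
[0.58128717 0.02327224 0.0742491 ] [-0.03815126  0.48889228  0.00752655]
(array([292., 240.]), 223.0, (282, 229, 23, 19)) on bin floor: [-0.031 -0.034  0.018] on pan (scoop frame): [-0.031 -0.003  0.016]
190 98 148 [[0.592, 0.363], [0.595, 0.256]]
205 88 161 [[0.558, 0.381], [0.564, 0.226]]
216 86 163 [[0.535, 0.383], [0.54, 0.221]]
230 89 160 [[0.505, 0.374], [0.51, 0.225]]
360 208 315 [[0.616, 0.312], [0.47, 0.29]]
370 206 316 [[0.614, 0.327], [0.468, 0.305]]
378 207 315 [[0.61, 0.338], [0.468, 0.317]]
```

View pics/c7.png

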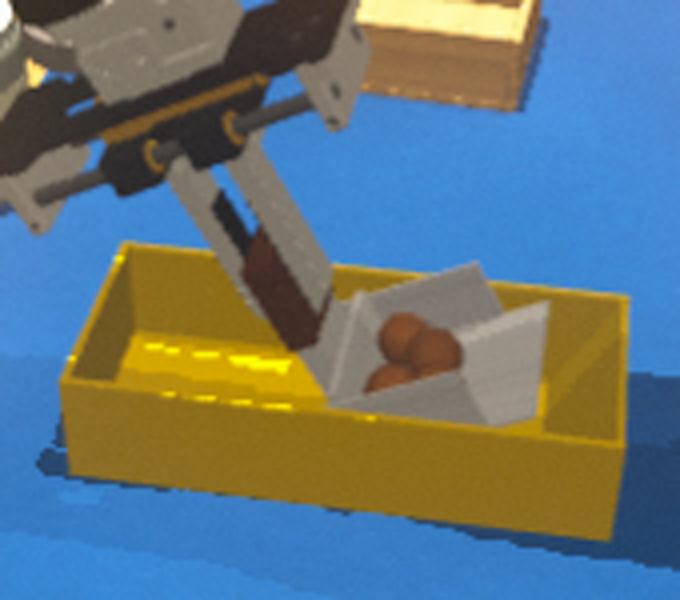

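Three knobs are in view in the pan at crop (402,340), (437,352) and (392,382), the fourth is behind the near wall, and the lip is clear. I'll lift and plan the pour, with the nose entering the tin at yaw -0.7 to stay in reach.

```bash
python3 -m handwheel '[{"delta_pos":[0,-0.25,-0.45],"turn":[0,0,0],"gripper":0},{"delta_pos":[0,-0.5,-0.9],"turn":[0,0,0],"gripper":0},{"delta_pos":[0,-0.7,-1.3],"turn":[0,0,0],"gripper":0},{"delta_pos":[0,-0.9,-1.7],"turn":[0,0,0],"gripper":0},{"delta_pos":[0,-0.9,-1.7],"turn":[0,0,0],"gripper":0},{"delta_pos":[0,-0.9,-1.7],"turn":[0,0,0],"gripper":0},{"delta_pos":[0,-0.7,-1.3],"turn":[0,0,0],"gripper":0},{"delta_pos":[0,-0.5,-0.9],"turn":[0,0,0],"gripper":0},{"delta_pos":[0,-0.25,-0.45],"turn":[0,0,0],"gripper":0},{"delta_pos":[0,0,0],"turn":[0,0,0],"gripper":0},{"delta_pos":[0,0,0],"turn":[0,0,0],"gripper":0}]' 58; python3 see.py
cat > pour.py <<'E'
from h import *
psi=-.7;C=np.array([.541,.31,0]);Rz=R.from_euler('z',psi);u=Rz.apply([1,0,0])
def pp(p,z,off=.03): # lip at C+off*u, height z
    Rm=(Rz*R.from_euler('y',p));return T(C+off*u+[0,0,z]-Rm.apply([-.095,0,0]),Rm.as_matrix())@S2T
E
python3 - <<'E'
from pour import *
A=cur();P=pp(.35,.175);print(P[:3,3]);rows(A,P,14)
Q=pp(.1,.085);rows(P,Q,8);P=Q
for p in np.arange(0.0,-.91,-.1):
    Q=pp(p,.070-.045*np.tan(max(-p,0)));rows(P,Q,2);P=Q
E
```

```text
t: 13.75
tool_pos: [0.5806, 0.0248, 0.1928]
orientation: [-1.983, -1.913, 0.488]
contact_force: [0.5, 0.6, -1.2]
gripper_width: 0.0154
gripper_force: 58.0
[0.58056705 0.02484144 0.19276325] [-0.03781604  0.48956006  0.00774615]
(array([296., 188.]), 190.5, (285, 178, 24, 16)) on bin floor: [-0.019 -0.23   0.018] on pan (scoop frame): [-0.033 -0.006  0.016]
[0.64950943 0.21860377 0.20442331]
n 14 total cm [19.58  4.85 -4.2 ] w [-0.132  0.281  0.605] per row dp [ 1.495 -0.045 -0.097] turn [-0.0094  0.0201  0.0432]
n 8 total cm [0.   1.16 6.31] w [-0.25 -0.   -0.  ] per row dp [0.    0.058 0.802] turn [-0.0312 -0.     -0.    ]
n 2 total cm [ 0.   -0.56  0.58] w [-0.1  0.  -0. ] per row dp [ 0.    -0.286  0.282] turn [-0.05  0.   -0.  ]
n 2 total cm [ 0.   -0.71 -0.46] w [-0.1 -0.   0. ] per row dp [ 0.    -0.347 -0.241] turn [-0.05 -0.    0.  ]
n 2 total cm [ 0.   -0.75 -0.46] w [-0.1  0.  -0. ] per row dp [ 0.    -0.37  -0.238] turn [-0.05 -0.   -0.  ]
n 2 total cm [ 0.   -0.8  -0.45] w [-0.1  0.   0. ] per row dp [ 0.    -0.395 -0.233] turn [-0.05  0.    0.  ]
n 2 total cm [ 0.   -0.86 -0.43] w [-0.1  0.  -0. ] per row dp [ 0.    -0.423 -0.225] turn [-0.05  0.   -0.  ]
n 2 total cm [ 0.   -0.92 -0.4 ] w [-0.1 -0.   0. ] per row dp [-0.    -0.456 -0.213] turn [-0.05 -0.    0.  ]
n 2 total cm [-0.   -1.   -0.37] w [-0.1 -0.   0. ] per row dp [-0.    -0.497 -0.198] turn [-0.05 -0.   -0.  ]
n 2 total cm [ 0.   -1.11 -0.33] w [-0.1  0.  -0. ] per row dp [ 0.    -0.55  -0.178] turn [-0.05  0.   -0.  ]
n 2 total cm [-0.   -1.25 -0.27] w [-0.1 -0.   0. ] per row dp [-0.    -0.621 -0.151] turn [-0.05 -0.    0.  ]
n 2 total cm [ 0.   -1.45 -0.19] w [-0.1 -0.  -0. ] per row dp [ 0.    -0.723 -0.114] turn [-0.05 -0.   -0.  ]
```

```bash
python3 -m handwheel '[{"delta_pos":[0.7,-0.02,-0.05],"turn":[-0.004,0.01,0.02],"gripper":0},{"delta_pos":[1.5,-0.04,-0.1],"turn":[-0.0094,0.02,0.0432],"gripper":0},{"delta_pos":[1.5,-0.04,-0.1],"turn":[-0.0094,0.02,0.0432],"gripper":0},{"delta_pos":[1.5,-0.04,-0.1],"turn":[-0.0094,0.02,0.0432],"gripper":0},{"delta_pos":[1.5,-0.04,-0.1],"turn":[-0.0094,0.02,0.0432],"gripper":0},{"delta_pos":[1.5,-0.04,-0.1],"turn":[-0.0094,0.02,0.0432],"gripper":0},{"delta_pos":[1.5,-0.04,-0.1],"turn":[-0.0094,0.02,0.0432],"gripper":0},{"delta_pos":[1.5,-0.04,-0.1],"turn":[-0.0094,0.02,0.0432],"gripper":0},{"delta_pos":[1.5,-0.04,-0.1],"turn":[-0.0094,0.02,0.0432],"gripper":0},{"delta_pos":[1.5,-0.04,-0.1],"turn":[-0.0094,0.02,0.0432],"gripper":0},{"delta_pos":[1.5,-0.04,-0.1],"turn":[-0.0094,0.02,0.0432],"gripper":0},{"delta_pos":[1.5,-0.04,-0.1],"turn":[-0.0094,0.02,0.0432],"gripper":0},{"delta_pos":[1.5,-0.04,-0.1],"turn":[-0.0094,0.02,0.0432],"gripper":0},{"delta_pos":[1.5,-0.04,-0.1],"turn":[-0.0094,0.02,0.0432],"gripper":0},{"delta_pos":[0.7,-0.02,-0.05],"turn":[-0.004,0.01,0.02],"gripper":0},{"delta_pos":[0,0,0],"turn":[0,0,0],"gripper":0},{"delta_pos":[0,0,0],"turn":[0,0,0],"gripper":0},{"delta_pos":[0,0,0],"turn":[0,0,0],"gripper":0}]' 58; python3 see.py
python3 - <<'E'
from pour import *
A=cur();P=pp(.35,.175);rows(A,P,1);print(status.sense()["q"].round(2))
# re-measure tin from side (loose)
sd=snapshot("side");g=cv2.cvtColor(sd["color"],cv2.COLOR_BGR2HSV);nb=((g[...,0]<95)|(g[...,0]>125)|(g[...,1]<90))
for v in (360,370):
    u=np.where(nb[v,190:335])[0]+190;print(v,u.min(),u.max())
E
```

```text
t: 15.3
tool_pos: [0.6499, 0.2177, 0.2047]
orientation: [-2.55, -1.193, 0.213]
contact_force: [0.2, -0.6, -2.5]
gripper_width: 0.0155
gripper_force: 58.0
[0.64994877 0.21770132 0.20467107] [-0.72711403  0.26788987  0.23062628]
(array([214., 273.]), 473.0, (192, 255, 39, 39)) on bin floor: [0.102 0.082 0.018] on pan (scoop frame): [-0.034  0.003  0.016]
(array([178., 228.]), 362.0, (167, 208, 26, 40)) on bin floor: [ 0.212 -0.035  0.018] on pan (scoop frame): [ 0.179 -0.052  0.016]
n 1 total cm [ 0.04 -0.07  0.08] w [-0.001  0.002  0.004] per row dp [ 0.038 -0.075  0.081] turn [-0.0014  0.0015  0.0036]
[0.17 0.76 0.87 0.27 1.74 0.88]
360 208 315
370 206 316
```

Pose matches the plan, the knobs are in the pan and the tin hasn't moved. Now the pour.

```bash
python3 -m handwheel '[{"delta_pos":[0,0,0.8],"turn":[-0.03,0,0],"gripper":0},{"delta_pos":[0,0.06,0.8],"turn":[-0.03,0,0],"gripper":0},{"delta_pos":[0,0.06,0.8],"turn":[-0.03,0,0],"gripper":0},{"delta_pos":[0,0.06,0.8],"turn":[-0.03,0,0],"gripper":0},{"delta_pos":[0,0.06,0.8],"turn":[-0.03,0,0],"gripper":0},{"delta_pos":[0,0.06,0.8],"turn":[-0.03,0,0],"gripper":0},{"delta_pos":[0,0.06,0.8],"turn":[-0.03,0,0],"gripper":0},{"delta_pos":[0,0.06,0.8],"turn":[-0.03,0,0],"gripper":0},{"delta_pos":[0,0,0],"turn":[0,0,0],"gripper":0},{"delta_pos":[0,0,0],"turn":[0,0,0],"gripper":0}]' 58
python3 - <<'E'
from pour import *
rows(cur(),pp(.1,.085),1)
E
python3 -m handwheel '[{"delta_pos":[0,-0.28,0.28],"turn":[-0.05,0,0],"gripper":0},{"delta_pos":[0,-0.28,0.28],"turn":[-0.05,0,0],"gripper":0},{"delta_pos":[0,-0.35,-0.24],"turn":[-0.05,0,0],"gripper":0},{"delta_pos":[0,-0.35,-0.24],"turn":[-0.05,0,0],"gripper":0},{"delta_pos":[0,-0.37,-0.24],"turn":[-0.05,0,0],"gripper":0},{"delta_pos":[0,-0.37,-0.24],"turn":[-0.05,0,0],"gripper":0},{"delta_pos":[0,-0.4,-0.23],"turn":[-0.05,0,0],"gripper":0},{"delta_pos":[0,-0.4,-0.23],"turn":[-0.05,0,0],"gripper":0},{"delta_pos":[0,0,0],"turn":[0,0,0],"gripper":0},{"delta_pos":[0,0,0],"turn":[0,0,0],"gripper":0},{"delta_pos":[0,0,0],"turn":[0,0,0],"gripper":0}]' 58;python3 see.py
python3 - <<'E'
from pour import *
rows(cur(),pp(-.3,.056),1)
E
```

```text
t: 16.23
tool_pos: [0.6411, 0.2255, 0.1426]
orientation: [-2.753, -1.287, 0.072]
contact_force: [0.1, -0.5, -1.0]
gripper_width: 0.0159
gripper_force: 58.0
n 1 total cm [0.01 0.03 0.14] w [-0.012  0.     0.004] per row dp [0.009 0.028 0.136] turn [-0.0121  0.0003  0.004 ]
t: 17.15
tool_pos: [0.6191, 0.2443, 0.1491]
orientation: [2.606, 1.217, 0.177]
contact_force: [0.4, -0.3, -1.4]
gripper_width: 0.0155
gripper_force: 58.0
[0.61908286 0.24426794 0.14914672] [-0.71805733 -0.21967314 -0.1869358 ]
(array([258., 398.]), 262.0, (249, 389, 19, 20)) on bin floor: [-0.021  0.309  0.018] on pan (scoop frame): [-0.153  0.033  0.016]
(array([301., 380.]), 231.5, (292, 371, 18, 18)) on bin floor: [-0.077  0.273  0.018] on pan (scoop frame): [-0.171 -0.029  0.016]
(array([242., 366.]), 271.5, (232, 356, 20, 20)) on bin floor: [0.011 0.263 0.018] on pan (scoop frame): [-0.108  0.024  0.016]
(array([247., 323.]), 148.5, (239, 316, 16, 15)) on bin floor: [0.019 0.185 0.018] on pan (scoop frame): [-0.063 -0.02   0.016]
n 1 total cm [ 0.01 -0.15  0.15] w [-0.012 -0.002  0.002] per row dp [ 0.005 -0.15   0.153] turn [-0.0122 -0.0015  0.0021]
```

Three knobs are in the tin and one is still in the pan. I'll keep tilting with the lip held above the knobs.

```bash
python3 - <<'E'
from pour import *
rows(cur(),pp(-.75,.055),9)
E
```

```text
n 9 total cm [ 0.02 -4.04 -3.18] w [-0.462 -0.002  0.002] per row dp [ 0.001 -0.37  -0.441] turn [-0.0514 -0.0002  0.0002]
```

```bash
python3 -m handwheel '[{"delta_pos":[0,-0.37,-0.44],"turn":[-0.051,0,0],"gripper":0},{"delta_pos":[0,-0.37,-0.44],"turn":[-0.051,0,0],"gripper":0},{"delta_pos":[0,-0.37,-0.44],"turn":[-0.051,0,0],"gripper":0},{"delta_pos":[0,-0.37,-0.44],"turn":[-0.051,0,0],"gripper":0},{"delta_pos":[0,-0.37,-0.44],"turn":[-0.051,0,0],"gripper":0},{"delta_pos":[0,-0.37,-0.44],"turn":[-0.051,0,0],"gripper":0},{"delta_pos":[0,-0.37,-0.44],"turn":[-0.051,0,0],"gripper":0},{"delta_pos":[0,-0.37,-0.44],"turn":[-0.051,0,0],"gripper":0},{"delta_pos":[0,-0.37,-0.44],"turn":[-0.051,0,0],"gripper":0},{"delta_pos":[0,0,0],"turn":[0,0,0],"gripper":0},{"delta_pos":[0,0,0],"turn":[0,0,0],"gripper":0},{"delta_pos":[0,0,0],"turn":[0,0,0],"gripper":0},{"delta_pos":[0,0,0],"turn":[0,0,0],"gripper":0}]' 58;python3 see.py
```

```text
t: 18.28
tool_pos: [0.5827, 0.2746, 0.1681]
orientation: [2.207, 1.029, 0.405]
contact_force: [-0.4, -0.1, -1.2]
gripper_width: 0.016
gripper_force: 58.0
[0.58272165 0.2745908  0.16806871] [-0.85247355 -0.54811353 -0.5359903 ]
(array([230., 408.]), 80.0, (223, 400, 16, 13)) on bin floor: [0.014 0.329 0.018] on pan (scoop frame): [-0.134  0.063  0.016]
(array([263., 406.]), 269.5, (255, 396, 19, 21)) on bin floor: [-0.03   0.319  0.018] on pan (scoop frame): [-0.16   0.023  0.016]
(array([289., 405.]), 275.0, (275, 391, 30, 25)) on bin floor: [-0.064  0.313  0.018] on pan (scoop frame): [-0.183 -0.01   0.016]
(array([246., 288.]), 13.5, (242, 284, 6, 9)) on bin floor: [0.036 0.109 0.018] on pan (scoop frame): [-0.012 -0.039  0.016]
(array([258., 281.]), 15.0, (256, 278, 5, 7)) on bin floor: [0.018 0.089 0.018] on pan (scoop frame): [-0.013 -0.061  0.016]
```

```bash
python3 - <<'E'
from pour import *
A=cur();P=pp(-.75,.14);rows(A,P,4);Q=scoop_pose(.5525,-.1766,.13,.085)@S2T;M=scoop_pose(.60,.10,.15,-.3)@S2T;rows(P,M,9);rows(M,Q,11)
E
```

```text
n 4 total cm [ 0.03  5.77 -6.24] w [-0.003 -0.002  0.001] per row dp [ 0.007  1.444 -1.559] turn [-0.0007 -0.0006  0.0002]
n 9 total cm [-12.26   6.69  11.29] w [ 0.74   0.15  -0.381] per row dp [-1.575  0.883  0.896] turn [ 0.0822  0.0167 -0.0423]
n 11 total cm [-27.83   3.64   2.  ] w [ 0.     0.    -0.385] per row dp [-2.564 -0.116  0.182] turn [ 0.     0.    -0.035]
```

```bash
python3 -m handwheel '[{"delta_pos":[0,1.44,-1.56],"turn":[0,0,0],"gripper":0},{"delta_pos":[0,1.44,-1.56],"turn":[0,0,0],"gripper":0},{"delta_pos":[0,1.44,-1.56],"turn":[0,0,0],"gripper":0},{"delta_pos":[0,1.44,-1.56],"turn":[0,0,0],"gripper":0},{"delta_pos":[-1.58,0.88,0.9],"turn":[0.082,0.0167,-0.042],"gripper":0},{"delta_pos":[-1.58,0.88,0.9],"turn":[0.082,0.0167,-0.042],"gripper":0},{"delta_pos":[-1.58,0.88,0.9],"turn":[0.082,0.0167,-0.042],"gripper":0},{"delta_pos":[-1.58,0.88,0.9],"turn":[0.082,0.0167,-0.042],"gripper":0},{"delta_pos":[-1.58,0.88,0.9],"turn":[0.082,0.0167,-0.042],"gripper":0},{"delta_pos":[-1.58,0.88,0.9],"turn":[0.082,0.0167,-0.042],"gripper":0},{"delta_pos":[-1.58,0.88,0.9],"turn":[0.082,0.0167,-0.042],"gripper":0},{"delta_pos":[-1.58,0.88,0.9],"turn":[0.082,0.0167,-0.042],"gripper":0},{"delta_pos":[-1.58,0.88,0.9],"turn":[0.082,0.0167,-0.042],"gripper":0},{"delta_pos":[0,0,0],"turn":[0,0,0],"gripper":0},{"delta_pos":[0,0,0],"turn":[0,0,0],"gripper":0}]' 58;python3 see.py
python3 - <<'E'
from h import *
A=cur();rows(A,scoop_pose(.5525,-.1766,.13,.085)@S2T,11)
E
```

```text
t: 19.58
tool_pos: [0.6, 0.0984, 0.2143]
orientation: [-2.529, -1.861, -0.003]
contact_force: [-0.0, 0.5, -1.2]
gripper_width: 0.0156
gripper_force: 58.0
[0.59998105 0.09838277 0.21430111] [-0.30219907 -0.0007555   0.00222953]
(array([230., 408.]), 75.5, (223, 400, 16, 13)) on bin floor: [0.014 0.329 0.018] on pan (scoop frame): [-0.143  0.298  0.016]
(array([264., 406.]), 139.5, (255, 397, 19, 19)) on bin floor: [-0.031  0.319  0.018] on pan (scoop frame): [-0.172  0.281  0.016]
(array([289., 405.]), 258.5, (275, 391, 30, 25)) on bin floor: [-0.064  0.313  0.018] on pan (scoop frame): [-0.194  0.27   0.016]
n 11 total cm [-27.78   3.67   1.83] w [ 0.002 -0.002 -0.386] per row dp [-2.561 -0.112  0.168] turn [ 0.0002 -0.0002 -0.0351]
```

```bash
python3 -m handwheel '[{"delta_pos":[-2.56,-0.11,0.17],"turn":[0,0,-0.035],"gripper":0},{"delta_pos":[-2.56,-0.11,0.17],"turn":[0,0,-0.035],"gripper":0},{"delta_pos":[-2.56,-0.11,0.17],"turn":[0,0,-0.035],"gripper":0},{"delta_pos":[-2.56,-0.11,0.17],"turn":[0,0,-0.035],"gripper":0},{"delta_pos":[-2.56,-0.11,0.17],"turn":[0,0,-0.035],"gripper":0},{"delta_pos":[-2.56,-0.11,0.17],"turn":[0,0,-0.035],"gripper":0},{"delta_pos":[-2.56,-0.11,0.17],"turn":[0,0,-0.035],"gripper":0},{"delta_pos":[-2.56,-0.11,0.17],"turn":[0,0,-0.035],"gripper":0},{"delta_pos":[-2.56,-0.11,0.17],"turn":[0,0,-0.035],"gripper":0},{"delta_pos":[-2.56,-0.11,0.17],"turn":[0,0,-0.035],"gripper":0},{"delta_pos":[-2.56,-0.11,0.17],"turn":[0,0,-0.035],"gripper":0},{"delta_pos":[0,0,0],"turn":[0,0,0],"gripper":0},{"delta_pos":[0,0,0],"turn":[0,0,0],"gripper":0},{"delta_pos":[0,0,0],"turn":[0,0,0],"gripper":0}]' 58;python3 see.py
python3 - <<'E'
from k import *
A=cur();rows(A,scoop_pose(.5525,-.1766,.002,.085)@S2T,6)
s,k=knobs("top");print([c for c in k if 80<c[0][0]<300 and 130<c[0][1]<290])
# pan levelness check: white/grey lip pixel in side vs projection
sd=snapshot("side");S=A@np.linalg.inv(S2T)
print([np.round(proj(sd,S[:3,:3]@np.array(p)+S[:3,3])).tolist() for p in((-.095,.042,0),(-.095,-.042,0),(-.072,.042,.036))])
x0=sd["color"][:,:];g=cv2.cvtColor(x0,cv2.COLOR_BGR2HSV);m=((g[...,1]<70)&(g[...,2]>90)).astype(np.uint8)
u,v=[int(t) for t in proj(sd,S[:3,3]+[-.05,0,.02])];m2=m[v-45:v+45,u-60:u+60];n,l,st,c=cv2.connectedComponentsWithStats(m2)
print([(s+[u-60,v-45,0,0,0]).tolist() for s in st[1:] if s[4]>80])
E
```

```text
t: 20.8
tool_pos: [0.5531, -0.1748, 0.1961]
orientation: [2.123, 2.315, 0.004]
contact_force: [0.1, 0.4, -1.8]
gripper_width: 0.0155
gripper_force: 58.0
[ 0.55305448 -0.1747898   0.19608134] [ 0.08624198 -0.00235828  0.00159886]
(array([230., 408.]), 98.5, (223, 400, 16, 13)) on bin floor: [0.014 0.329 0.018] on pan (scoop frame): [0.053 0.589 0.016]
(array([264., 406.]), 259.5, (255, 397, 19, 19)) on bin floor: [-0.031  0.319  0.018] on pan (scoop frame): [0.018 0.585 0.016]
(array([289., 405.]), 276.0, (275, 390, 30, 26)) on bin floor: [-0.064  0.313  0.018] on pan (scoop frame): [-0.007  0.582  0.016]
n 6 total cm [-0.21 -0.1  12.81] w [ 0.002 -0.001  0.002] per row dp [-0.034 -0.015  2.134] turn [ 0.0004 -0.0002  0.0003]
[(array([118., 238.]), 66.0, (113, 234, 10, 10)), (array([107., 232.]), 67.5, (102, 228, 11, 10)), (array([112., 220.]), 73.5, (107, 215, 11, 11)), (array([108., 199.]), 65.5, (103, 194, 11, 11))]
[[337.0, 164.0], [335.0, 146.0], [328.0, 148.0]]
[[289, 129, 49, 37, 1298]]
```

The top view shows all four knobs in the tin at px (118,238), (107,232), (112,220) and (108,199). The scoop hasn't slipped. I'll set it down.

```bash
python3 -m handwheel '[{"delta_pos":[-0.1,-0.05,1.5],"turn":[0,0,0],"gripper":0},{"delta_pos":[-0.1,-0.05,2.5],"turn":[0,0,0],"gripper":0},{"delta_pos":[0,0,2.5],"turn":[0,0,0],"gripper":0},{"delta_pos":[0,0,2.5],"turn":[0,0,0],"gripper":0},{"delta_pos":[0,0,2],"turn":[0,0,0],"gripper":0},{"delta_pos":[0,0,1],"turn":[0,0,0],"gripper":0},{"delta_pos":[0,0,0.5],"turn":[0,0,0],"gripper":0},{"delta_pos":[0,0,0],"turn":[0,0,0],"gripper":0},{"delta_pos":[0,0,0],"turn":[0,0,0],"gripper":0},{"delta_pos":[0,0,0],"turn":[0,0,0],"gripper":0}]' 58; python3 see.py | head -1
```

```text
t: 21.78
tool_pos: [0.5528, -0.1779, 0.072]
orientation: [2.123, 2.314, 0.005]
contact_force: [-0.3, -0.0, -0.8]
gripper_width: 0.0155
gripper_force: 58.0
[ 0.55282414 -0.17788861  0.07195563] [ 0.08612585 -0.0032863   0.00120936]
```

```bash
python3 -m handwheel '[{"delta_pos":[0,0,0.25],"turn":[0,0,0],"gripper":0},{"delta_pos":[0,0,0.2],"turn":[0.002,0,0],"gripper":0},{"delta_pos":[0,0,0.1],"turn":[0,0,0],"gripper":0},{"delta_pos":[0,0,0],"turn":[0,0,0],"gripper":0},{"delta_pos":[0,0,0],"turn":[0,0,0],"gripper":0}]' 58; python3 -m handwheel '[{"delta_pos":[0,0,0.07],"turn":[0,0,0],"gripper":0},{"delta_pos":[0,0,0],"turn":[0,0,0],"gripper":0}]' 58
```

```text
t: 22.25
tool_pos: [0.5525, -0.1778, 0.0662]
orientation: [-2.123, -2.314, -0.002]
contact_force: [-2.5, 2.7, 9.6]
gripper_width: 0.0157
gripper_force: 58.0
t: 22.42
tool_pos: [0.5526, -0.1778, 0.0662]
orientation: [-2.124, -2.315, -0.002]
contact_force: [-6.4, 3.2, 16.6]
gripper_width: 0.0158
gripper_force: 58.0
```

Touching at the expected height. I'll ease off, release and retreat.

```bash
python3 -m handwheel '[{"delta_pos":[0,0,-0.1],"turn":[0,0,0],"gripper":0},{"delta_pos":[0,0,-0.05],"turn":[0,0,0],"gripper":0},{"delta_pos":[0,0,0],"turn":[0,0,0],"gripper":2},{"delta_pos":[0,0,0],"turn":[0,0,0],"gripper":3},{"delta_pos":[0,0,0],"turn":[0,0,0],"gripper":5},{"delta_pos":[0,0,0],"turn":[0,0,0],"gripper":7},{"delta_pos":[0,0,0],"turn":[0,0,0],"gripper":7},{"delta_pos":[0,0,0],"turn":[0,0,0],"gripper":7},{"delta_pos":[0,0,0],"turn":[0,0,0],"gripper":7},{"delta_pos":[0,0,0],"turn":[0,0,0],"gripper":7},{"delta_pos":[0,0,0],"turn":[0,0,0],"gripper":7}]' 20
python3 -m handwheel '[{"delta_pos":[0,0,-0.5],"turn":[0,0,0],"gripper":7},{"delta_pos":[0,0,-1.5],"turn":[0,0,0],"gripper":7},{"delta_pos":[0,0,-2.5],"turn":[0,0,0],"gripper":7},{"delta_pos":[0,0,-3],"turn":[0,0,0],"gripper":7},{"delta_pos":[0,0,-3],"turn":[0,0,0],"gripper":7},{"delta_pos":[0,0,-3],"turn":[0,0,0],"gripper":7},{"delta_pos":[0,0,-2],"turn":[0,0,0],"gripper":7},{"delta_pos":[0,0,0],"turn":[0,0,0],"gripper":7},{"delta_pos":[0,0,0],"turn":[0,0,0],"gripper":7},{"delta_pos":[0,0,0],"turn":[0,0,0],"gripper":7}]' 20
python3 - <<'E'
from k import *
s,k=knobs("top");print([c[0].tolist() for c in k if 80<c[0][0]<300 and 130<c[0][1]<290])
o=np.load("side0.npy",allow_pickle=True).item()["color"].astype(int);sd=snapshot("side");n=sd["color"].astype(int)
d=np.abs(o-n).max(2)>50;print("changed px in scoop region",d[150:215,280:335].sum(),"of",65*55)
for im in(o,n):
    g=cv2.cvtColor(im.astype(np.uint8),cv2.COLOR_BGR2HSV);m=((g[...,1]<60)&(g[...,2]>90)).astype(np.uint8)[175:215,280:340];print(cv2.boundingRect(cv2.findNonZero(m)),m.sum())
    m=((g[...,0]<14)|(g[...,0]>170))&(g[...,1]>90)&(g[...,2]<130);m=m[150:190,285:305].astype(np.uint8);print("grip",cv2.boundingRect(cv2.findNonZero(m)),m.sum())
E
```

```text
t: 23.33
tool_pos: [0.5522, -0.1778, 0.0659]
orientation: [-2.123, -2.314, -0.001]
contact_force: [0.4, 0.2, -0.4]
gripper_width: 0.0683
gripper_force: 0.0
t: 24.17
tool_pos: [0.5519, -0.1779, 0.22]
orientation: [-2.122, -2.313, -0.001]
contact_force: [-1.1, 0.4, 0.6]
gripper_width: 0.0703
gripper_force: 0.0
[[117.0, 238.0], [107.0, 232.0], [112.0, 220.0], [108.0, 199.0]]
changed px in scoop region 603 of 3575
(8, 0, 44, 38) 1226
grip (4, 8, 8, 23) 84
(7, 0, 45, 38) 1241
grip (4, 7, 8, 28) 138
```

The scoop stands as it did at the start, the hand is clear and all four knobs are in the tin.

```bash
python3 -c "
from cell import ctrl
print(ctrl.hand_in())"
```

```text
the job is handed in; nothing more can be done
None
```

I scooped all four knobs in one go and tipped them into the round tin with none spilled; the empty scoop stands upright on the bench again, and I handed the job in at about 24 s, though no verdict came back.

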